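Clear down the bench after a spot test

ROBOT

A 7-joint arm with a two-finger parallel gripper is mounted at the origin on a cart in front of the work surface, level with it; the furniture and walls round the work are solid. World frame = base frame: x ahead of the robot, y to its left, z up, the work surface at z = 0. Lengths are in m, angles in rad, forces in N, time in s.
With the tool pointing down it reaches from about 0.4 to 0.875 m from the base axis. Payload 6.5 kg.
Tool frame: the origin (TCP) lies on the centre line of the jaws, within the pads' length; the fingertips stand 8 mm ahead of it and the grasp point (between the pads) lies 11 mm behind it; z points along the fingers, y is the line along which they close (so a half turn about z gives the same grasp; the last joint's range is limited). The gripper opens to 88 mm and grips with 3 to 60 N. Pads are 18 mm wide; open, the fingers measure 123 mm over their backs; the gripper's body (75 mm by 187 mm) begins 45 mm behind the grasp point.
Start: joints at [1.274, 0.536, -0.004, 1.538, 0.003, 1.067, -0.071], TCP at [0.149, -0.633, 0.247] pointing down, gripper open.
Joint ranges: [-2.7, 2.7], [-0.37, 2.16], [-1.27, 1.26], [0.24, 2.4], [-1.31, 4.45], [0.19, 1.91], [-2.76, 2.76]. Speed limits (rad/s): [2.39, 2.39, 3.14, 3.14, 3.14, 3.14, 3.14].

INTERFACE

Orientations are given as a unit quaternion [x, y, z, w].
In Python, from rig import r, cams gives the robot as it stands. The module is installed in compiled form; this text tells all that it offers.
- The arm moves only by the shell command python3 -m creep 'ROWS' [OPENING]. ROWS is JSON, a list of rows, each a list of 2 entries, a list of its own where there are three numbers: the shift along the tool's x, y, z in units of 30 mm (1.0 is 30 mm), then the turn about the tool's z in units of 5 degrees (1.0 is 5 degrees). In form: [[[x, y, z], twist], ...]. A call has exactly 5 rows; each row shifts and turns the commanded pose from where the row before left it, along the tool's axes as they then stand; what a row does not reach is not made up. A row lasts 1/12 s, in which the tool goes at most 41.7 mm and 7.16 degrees, less where a joint would pass 70% of its speed; a pose out of reach is approached as far as the arm can. A call is refused whole if a number of a shift passes 1 or a number of a turn 1, either way. A call with a gripper value outside its range is refused whole. OPENING is the closure, from 0 (fully open) to 1 (shut), set as the call begins (- or left out, the last holds). The fingers move at their own pace and stop on an object; the grip force is fixed at half the most. Time passes only in rows, so rows that do not move let the fingers close, or fill a call up. It gives the time, the measured TCP pose, the force, the opening and the grip force at its end, in the units of the state.
- r.state(): the state, without advancing time (a new reading comes with each control period).
- cams.camera(name): name is "side" or "top"; returns a dict with "img" (384x512x3 uint8, blue, green, red), "fx", "fy", "cx", "cy" (pixels), "D" ([k1, k2, p1, p2, k3] as OpenCV has them; the pictures are not rectified), "extrinsics" (4x4, takes a point from world to camera coordinates). Camera axes: x right, y down, z forward; pixel columns grow to the right and rows downward; lengths in m; the calibration is good to about 2 mm. A picture is of the moment at which its call begins. There is no depth.
- r.hand_in(): hands the job in; it is judged then, once.
The state is a dict: "t": time; "qpos": joint angles; "dq": joint speeds; "effort": joint torques, N m; "ee_pos": TCP position; "tcp_rot": TCP orientation; "force": force on the tool from outside, world axes, zero at the start; "wrist_torque": the same for the moment, N m; "opening": finger opening in m; "grip_force": force on a finger pad.
Only numpy, scipy, OpenCV 4.12 (cv2) and the standard library are available. Lean on these libraries where they do the work, as an engineer would, in place of code of your own. Each camera call takes 0.05 s, during which the arm holds its last target. There are 200 camera calls.

TASK

Clear up after the spot test. From the pale blue-green bench mat, stand the blue-capped and the black-capped vial in the two free cells of the blue vial tray, next to the white-capped vial that is already there, each of the two dropper bottles in its own cell of the white reagent tray, and the small beaker in the grey wash-up tray. Everything must stand upright on the floor of its tray, one thing to a cell; leave the white-capped vial standing undisturbed in its cell.

Things in the scene. Friction and masses are not known exactly. Their poses are not given: they have to be found in the camera images.
- blue_vial: Vial with the blue cap (to the blue tray): clear, 24 mm in diameter and 52 mm tall over all, the top 14 mm of it the blue screw cap, 22 mm in diameter and the lower half is pale yellow; about 20 g. Grip it with the fingertips 22 to 26 mm above its foot, so that they clear the tray. Starts on the pale mat (2 mm thick). Origin: centre of its underside, z up. Grasp from above.
- black_vial: Vial with the black cap (to the blue tray): clear, 24 mm in diameter and 52 mm tall over all, the top 14 mm of it the black screw cap, 22 mm in diameter and the lower half is tan; about 20 g. Grip it with the fingertips 22 to 26 mm above its foot, so that they clear the tray. Starts on the pale mat (2 mm thick). Origin: centre of its underside, z up. Grasp from above.
- white_dropper: Small white dropper bottle (to the white tray): all white, round body 27 mm in diameter up to 30 mm above its foot, above that a nozzle cap 18 mm wide that tapers to a tip, 53 mm tall over all; about 20 g. Grip the body, fingertips 12 to 18 mm above its foot. Starts on the pale mat (2 mm thick). Origin: centre of its underside, z up. Grasp from above.
- brown_dropper: Small brown dropper bottle (to the white tray): light brown with a black nozzle cap, round body 27 mm in diameter up to 30 mm above its foot, above that a nozzle cap 18 mm wide that tapers to a tip, 53 mm tall over all; about 20 g. Grip the body, fingertips 12 to 18 mm above its foot. Starts on the pale mat (2 mm thick). Origin: centre of its underside, z up. Grasp from above.
- small_beaker: Small clear beaker, to go to the grey tray: 46 mm wide at the rim (42 mm at the foot), 50 mm tall, about 62 g, standing upright. Grip it right across from outside, fingertips about 18 mm above its foot. Starts on the pale mat (2 mm thick). Origin: centre of its underside, z up. Grasp from above.
- vial_tray: Blue plastic tray with three square cells in a row, 46 x 132 mm outside and 22 mm high (dividers 20 mm), fixed. Origin: centre of its underside; long side along its own y. Cells 40 x 40 mm inside, centres at y = -43, 0 and +43 mm; walls 3 mm, floor 3 mm above the bench. The cell at y = +43 mm holds the white-capped vial, the other two are free.
- dropper_tray: White plastic tray with two square cells in a row, 50 x 97 mm outside and 14 mm high, fixed. Origin: centre of its underside; long side along its own y. Cells 44 x 44 mm inside, centres at y = -23.5 and +23.5 mm; walls 3 mm, floor 3 mm above the bench. Empty at the start.
- wash_tray: Grey plastic wash-up tray with one open space, 90 x 96 mm outside and 16 mm high, fixed. Origin: centre of its underside; long side along its own y. Inside 84 x 90 mm; walls 3 mm, floor 3 mm above the bench. Empty at the start.
- white_vial: Vial with the white cap that already stands in the end cell (y = +43 mm) of the blue tray and stays there: same size and shape as the other vials, clear, the cap off-white. Origin: centre of its underside, z up.
- carboy: Large blue carboy, fixed, standing behind the mat: an obstacle to keep the gripper and wrist clear of, also on the way to and from the trays. Round, 210 mm in diameter, body 345 mm and cap 378 mm high. Origin: centre of its underside. To its right, behind the mat, stand fixed conical flasks about 140 mm high, taller bottles farther back.
Mind the look-alikes: they are no part of the job. Leave any red look-alike of the white_dropper alone.

How it is judged:
At the end, for the whole second after the job is handed in: Both vials in cells of the blue tray (within 10 mm of a cell centre each way), both droppers in cells of the white (11 mm), beaker in the grey (23 mm across, 26 mm along), white-capped vial still in its cell; all on the floor (4 mm), upright (0.15 rad), at rest, released (((x of blue_vial in the frame of vial_tray between -0.01 and 0.01 m and y of blue_vial in the frame of vial_tray between -0.053 and -0.033 m and z of blue_vial in the frame of vial_tray between 0 and 0.007 m) or (x of blue_vial in the frame of vial_tray between -0.01 and 0.01 m and y of blue_vial in the frame of vial_tray between -0.01 and 0.01 m and z of blue_vial in the frame of vial_tray between 0 and 0.007 m) or (x of blue_vial in the frame of vial_tray between -0.01 and 0.01 m and y of blue_vial in the frame of vial_tray between 0.033 and 0.053 m and z of blue_vial in the frame of vial_tray between 0 and 0.007 m)) and ((x of black_vial in the frame of vial_tray between -0.01 and 0.01 m and y of black_vial in the frame of vial_tray between -0.053 and -0.033 m and z of black_vial in the frame of vial_tray between 0 and 0.007 m) or (x of black_vial in the frame of vial_tray between -0.01 and 0.01 m and y of black_vial in the frame of vial_tray between -0.01 and 0.01 m and z of black_vial in the frame of vial_tray between 0 and 0.007 m) or (x of black_vial in the frame of vial_tray between -0.01 and 0.01 m and y of black_vial in the frame of vial_tray between 0.033 and 0.053 m and z of black_vial in the frame of vial_tray between 0 and 0.007 m)) and ((x of white_dropper in the frame of dropper_tray between -0.011 and 0.011 m and y of white_dropper in the frame of dropper_tray between -0.0345 and -0.0125 m and z of white_dropper in the frame of dropper_tray between 0 and 0.007 m) or (x of white_dropper in the frame of dropper_tray between -0.011 and 0.011 m and y of white_dropper in the frame of dropper_tray between 0.0125 and 0.0345 m and z of white_dropper in the frame of dropper_tray between 0 and 0.007 m)) and ((x of brown_dropper in the frame of dropper_tray between -0.011 and 0.011 m and y of brown_dropper in the frame of dropper_tray between -0.0345 and -0.0125 m and z of brown_dropper in the frame of dropper_tray between 0 and 0.007 m) or (x of brown_dropper in the frame of dropper_tray between -0.011 and 0.011 m and y of brown_dropper in the frame of dropper_tray between 0.0125 and 0.0345 m and z of brown_dropper in the frame of dropper_tray between 0 and 0.007 m)) and x of small_beaker in the frame of wash_tray between -0.023 and 0.023 m and y of small_beaker in the frame of wash_tray between -0.026 and 0.026 m and z of small_beaker in the frame of wash_tray between 0 and 0.007 m and x of white_vial in the frame of vial_tray between -0.01 and 0.01 m and y of white_vial in the frame of vial_tray between 0.033 and 0.053 m and z of white_vial in the frame of vial_tray between 0 and 0.007 m and angle between each of blue_vial, black_vial, white_dropper, brown_dropper, small_beaker, white_vial's own z axis and vertical below 0.15 rad and linear speed of each of blue_vial, black_vial, white_dropper, brown_dropper, small_beaker below 0.02 m/s and contact force between the fingers and blue_vial below 0.1 N and contact force between the fingers and black_vial below 0.1 N and contact force between the fingers and white_dropper below 0.1 N and contact force between the fingers and brown_dropper below 0.1 N and contact force between the fingers and small_beaker below 0.1 N); the robot touches nothing.
It fails at once if the white-capped vial is disturbed in its cell (moved more than 15 mm or tipped more than 0.4 rad) (distance of white_vial from where it was at the start of the episode above 0.015 m or angle between white_vial's own z axis and vertical above 0.4 rad).
It also fails if it takes over 125 s, if anything falls off the work surface, if the arm or the gripper's body presses on something with over 40 N, if the wrist force passes 120 N, or if a joint passes its speed limit or range.

## Working session

There is one attempt and no reset: what is moved stays moved. The work goes in short steps, Python scripts to look and compute and a shell command to move; the robot and the scene stay as the last step left them, time stands still between calls to the robot, and variables do not carry over. Pictures are saved under pics/ and viewed, at most 14 in all, crops included, and the job is handed in when it is done.

```bash
mkdir -p pics; ls; python3 - <<'E'
from rig import r,cams
import cv2
print(r.state())
for n in("top","side"):
    c=cams.camera(n); cv2.imwrite(f"pics/{n}0.png",c["img"])
    print(n,{k:(v if k!='img' else 0) for k,v in c.items()})
E
```

```text
pics
{'t': 0.0, 'qpos': array([ 1.27382932,  0.53715052, -0.00443231,  1.53889818,  0.00256948,
        1.06730645, -0.07119692]), 'dq': array([-5.46474993e-04, -4.17466897e-04,  4.18367344e-05, -6.44481851e-04,
        1.41579406e-03, -1.57629073e-03, -1.80082438e-04]), 'effort': array([ 5.01915156e-05, -5.70982182e+01,  9.90792252e-01, -2.51610732e+01,
       -5.62473095e-02,  1.78552209e-02,  1.94082313e-04]), 'ee_pos': array([ 0.14851623, -0.6321677 ,  0.2458395 ]), 'tcp_rot': array([ 9.93347162e-01,  1.15154874e-01, -1.53367657e-04, -8.64939555e-04]), 'force': array([-0.24306196,  0.05824036, -0.15060438]), 'wrist_torque': array([-0.03391933, -0.01752078,  0.03241137]), 'grip_force': 0.0, 'opening': 0.08789167943824928}
top {'img': 0, 'fx': 420.94109887820133, 'fy': 420.94109887820133, 'cx': 254.2407358592921, 'cy': 190.7820722046839, 'D': array([0.05443453, 0.        , 0.        , 0.        , 0.        ]), 'extrinsics': array([[-0.01249631, -0.9995202 ,  0.02834095,  0.04136277],
       [-0.99877697,  0.01112102, -0.04817565,  0.52976261],
       [ 0.04783735, -0.02890831, -0.99843673,  1.21680283],
       [ 0.        ,  0.        ,  0.        ,  1.        ]])}
side {'img': 0, 'fx': 485.69229870622337, 'fy': 485.69229870622337, 'cx': 250.55342755504623, 'cy': 193.7951687593617, 'D': array([0.04269287, 0.        , 0.        , 0.        , 0.        ]), 'extrinsics': array([[-0.88309361, -0.46846839, -0.02613495,  0.49374702],
       [-0.22768767,  0.47657784, -0.84913597,  0.13497144],
       [ 0.4102487 , -0.74391594, -0.52752732,  1.09854056],
       [ 0.        ,  0.        ,  0.        ,  1.        ]])}
```

View pics/top0.png

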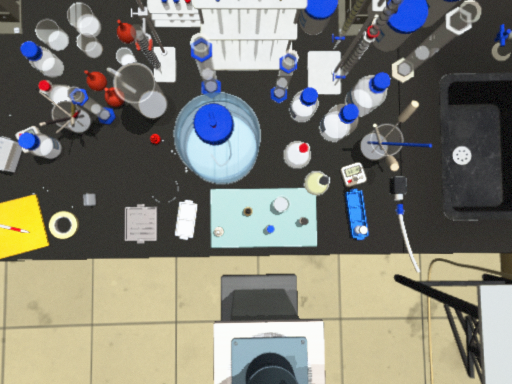

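View pics/side0.png

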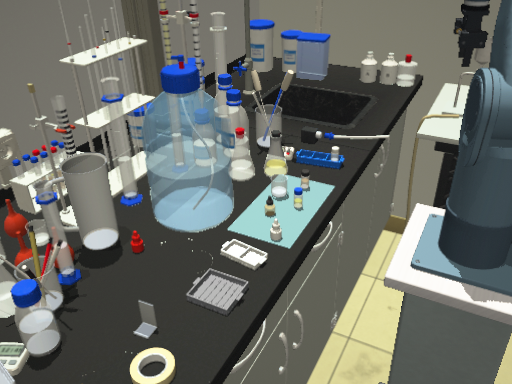

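The top view shows the mat at (210-317, 188-246). On it are the white dropper (219,232), brown dropper (247,211), beaker (281,205), blue vial (269,230) and black vial (303,222). The blue tray is at (357,215) with the white-capped vial at its lower end (362,230), the white tray at (186,219) and the grey tray at (141,223). The red look-alike is at (155,139), off the mat. I'll enlarge both views to confirm.

```bash
python3 - <<'E'
import cv2
a=cv2.imread("pics/top0.png")[170:260,115:385]; cv2.imwrite("pics/topc.png",cv2.resize(a,None,fx=2.96,fy=2.96,interpolation=cv2.INTER_CUBIC))
a=cv2.imread("pics/side0.png")[135:320,180:360]; cv2.imwrite("pics/sidec.png",cv2.resize(a,None,fx=3.2,fy=3.2,interpolation=cv2.INTER_CUBIC))
E
```

```text
(no output)
```

View pics/topc.png

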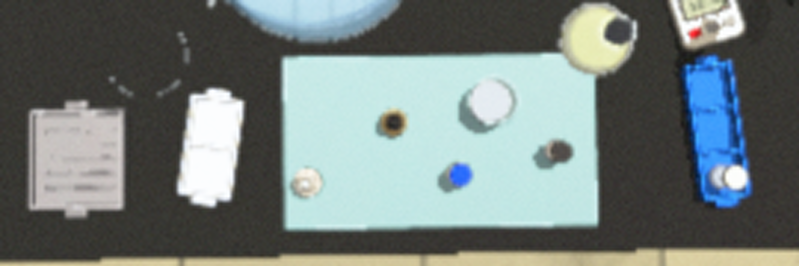

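View pics/sidec.png

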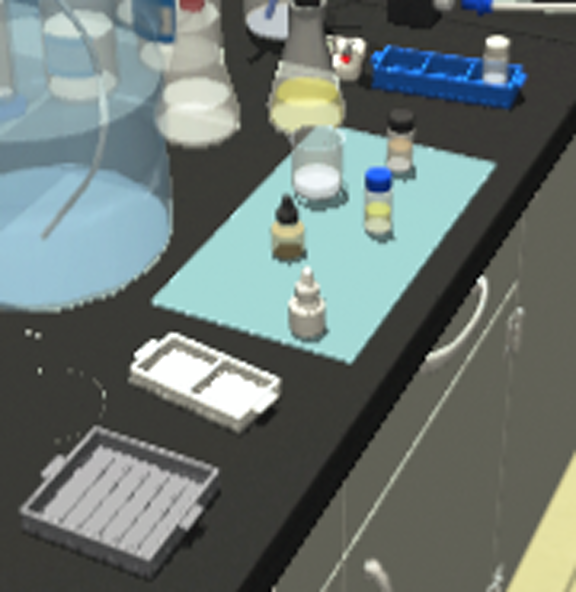

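```bash
cat >h.py <<'E'
import numpy as np,cv2
def K(c): return np.array([[c["fx"],0,c["cx"]],[0,c["fy"],c["cy"]],[0,0,1]])
def ray(c,uv,z):
    "pixel -> world point on plane z"
    n=cv2.undistortPoints(np.array([[uv]],float),K(c),c["D"])[0,0]
    R,t=c["extrinsics"][:3,:3],c["extrinsics"][:3,3]
    o=-R.T@t; d=R.T@np.array([*n,1]); return (o+d*(z-o[2])/d[2])
def proj(c,P):
    R,t=c["extrinsics"][:3,:3],c["extrinsics"][:3,3]
    return cv2.projectPoints(np.array(P,float).reshape(-1,3),cv2.Rodrigues(R)[0],t,K(c),c["D"])[0][:,0]
E
cat >m.py <<'E'
from rig import cams
from h import *
T,S=cams.camera("top"),cams.camera("side")
tp=lambda u,v:((u+.5)/2.96-.5+115,(v+.5)/2.96-.5+170)
sp=lambda u,v:((u+.5)/3.2-.5+180,(v+.5)/3.2-.5+135)
# name: top pix, z, side pix of top centre
obj=dict(blue=((460,175),.054,(378,173)),black=((559,152),.054,(401,116)),brown=((394,123),.054,(287,199)),
 white=((307,181),.050,(307,271)),beaker=((491,101),.052,(318,137)),wvial=((737,177),.055,(497,41)))
for n,(a,z,b) in obj.items():
    print(n,ray(T,tp(*a),z).round(4),ray(S,sp(*b),z).round(4))
tr=dict(vt=([(685,65),(731,58),(747,199),(703,205)],.022),dt=([(194,93),(243,100),(229,198),(178,192)],.014),wt=([(31,110),(124,107),(124,209),(30,210)],.016))
for n,(q,z) in tr.items():
    P=np.array([ray(T,tp(*a),z)[:2] for a in q]); c=P.mean(0); L=(P[0]+P[1]-P[2]-P[3])/2; W=(P[1]+P[2]-P[0]-P[3])/2
    print(n,c.round(4),"len",np.linalg.norm(L).round(4),"wid",np.linalg.norm(W).round(4),"yaw of long axis",np.degrees(np.arctan2(L[1],L[0])).round(1))
E
python3 m.py
```

```text
blue [ 0.4208 -0.0069  0.054 ] [ 0.4255 -0.0112  0.054 ]
black [ 0.4414 -0.1015  0.054 ] [ 0.4449 -0.106   0.054 ]
brown [0.4709 0.0552 0.054 ] [0.4744 0.0557 0.054 ]
white [0.417  0.1383 0.05  ] [0.4202 0.133  0.05  ]
beaker [ 0.4907 -0.0376  0.052 ] [ 0.4952 -0.0462  0.052 ]
wvial [ 0.4157 -0.2703  0.055 ] [ 0.4188 -0.2739  0.055 ]
vt [ 0.4588 -0.2609] len 0.1381 wid 0.0447 yaw of long axis 5.5
dt [0.4511 0.2334] len 0.0968 wid 0.0489 yaw of long axis -8.8
wt [0.4402 0.3615] len 0.0975 wid 0.0892 yaw of long axis -0.1
```

```bash
cat >ov.py <<'E'
from rig import cams
from h import *
obj=dict(blue=(.423,-.009,.002,.012,.038,.011,.054),black=(.443,-.1035,.002,.012,.038,.011,.054),brown=(.4725,.0555,.002,.0135,.032,.0045,.054),
 white=(.4185,.136,.002,.0135,.032,.0045,.054),beaker=(.493,-.042,.002,.021,.052,.023,.052),wv=(.417,-.272,.003,.012,.04,.011,.055))
trays=dict(vt=(.4595,-.263,5.5,.132,.046,.022),dt=(.4525,.232,-8.8,.097,.05,.014),wt=(.4415,.3605,0,.096,.09,.016))
a=np.linspace(0,2*np.pi,40); ring=np.c_[np.cos(a),np.sin(a)]
out=[]
for n,(x0,y0,w,h,s) in dict(top=(115,170,270,90,2.96),side=(180,135,180,185,3.2)).items():
    c=cams.camera(n); im=cv2.resize(c["img"][y0:y0+h,x0:x0+w],None,fx=s,fy=s,interpolation=cv2.INTER_CUBIC)
    def line(P,col): cv2.polylines(im,[(((proj(c,P)-[x0,y0]+.5)*s-.5)*8).round().astype(int)],True,col,1,cv2.LINE_AA,3)
    for x,y,zb,rb,zm,rt,zt in obj.values():
        for rr,z,col in((rb,zb,(0,0,255)),(rb,zm,(255,0,255)),(rt,zt,(0,255,0))): line(np.c_[ring*rr+[x,y],np.full(40,z)],col)
    for x,y,yaw,L,W,H in trays.values():
        t=np.radians(yaw);u=np.array([np.cos(t),np.sin(t)]);v=np.array([-u[1],u[0]])
        for z,col in((0,(0,0,255)),(H,(0,255,0))): line([[*(np.array([x,y])+i*u*L/2+j*v*W/2),z] for i,j in((1,1),(1,-1),(-1,-1),(-1,1))],col)
    out.append(im)
cv2.imwrite("pics/ov_top.png",out[0]);cv2.imwrite("pics/ov_side.png",out[1])
E
python3 ov.py
```

```text
(no output)
```

View pics/ov_top.png

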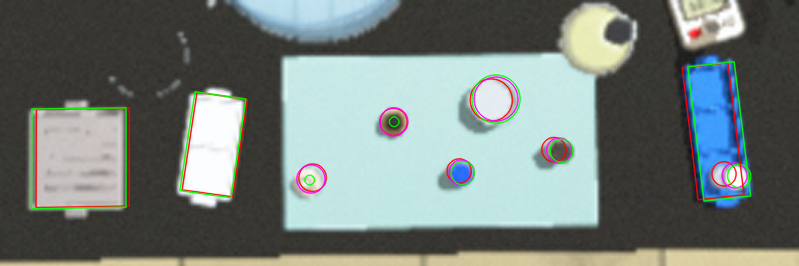

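View pics/ov_side.png

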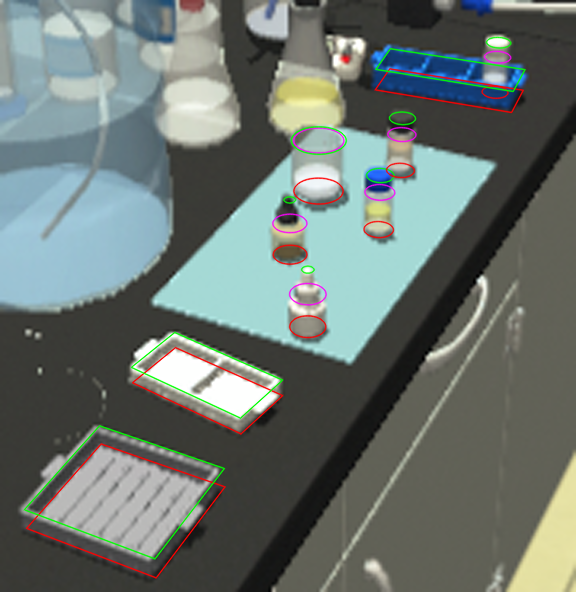

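The overlays fit both views to about 2 mm, and every object matches its description. The order will be black vial, blue vial, droppers, then beaker. First I'll square the tool and travel to above the black vial.

```bash
python3 - <<'E'
from rig import cams
from h import *
S=cams.camera("side");T=cams.camera("top")
print("flask base",ray(S,(180+307/3.2,135+120/3.2),.005),"carboy base",ray(S,(193,200),.0), "timer", ray(T,(355,175),.02))
E
python3 -m creep '[[[0,0,-1],0.88],[[0,0,-1],0.88],[[0,0,0],0.88],[[0,0,0],0],[[0,0,0],0]]' 0
```

```text
flask base [ 0.55021291 -0.14276788  0.005     ] carboy base [0.6922616  0.08290798 0.        ] timer [ 0.57265035 -0.25925096  0.02      ]
t: 0.82
ee_pos: [0.1487, -0.6324, 0.3063]
tcp_rot: [1.0, 0.001, -0.0, -0.0]
force: [-0.0, -0.2, -0.6]
opening: 0.0878
grip_force: 0.0
```

```bash
python3 -m creep '[[[0.49,-0.88,0],0],[[0.49,-0.88,0],0],[[0.49,-0.88,0],0],[[0.49,-0.88,0],0],[[0.49,-0.88,0],0]]' && python3 -m creep '[[[0.49,-0.88,0],0],[[0.49,-0.88,0],0],[[0.49,-0.88,0],0],[[0.49,-0.88,0],0],[[0.49,-0.88,0],0]]' && python3 -m creep '[[[0.49,-0.88,0],0],[[0.49,-0.88,0],0],[[0.49,-0.88,0],0],[[0.49,-0.88,0],0],[[0.49,-0.88,0],0]]' && python3 -m creep '[[[0.49,-0.88,0],0],[[0.49,-0.88,0],0],[[0.49,-0.88,0],0],[[0.49,-0.88,0],0],[[0.49,-0.88,0],0]]' && python3 -m creep '[[[0,0,0.9],0],[[0,0,0.9],0],[[0,0,0.9],0],[[0,0,0.9],0],[[0,0,0.9],0]]'
```

```text
t: 1.23
ee_pos: [0.2223, -0.4986, 0.3052]
tcp_rot: [1.0, 0.002, -0.001, -0.001]
force: [0.0, -0.2, 0.3]
opening: 0.0882
grip_force: 0.0
t: 1.65
ee_pos: [0.2955, -0.3667, 0.3055]
tcp_rot: [1.0, 0.002, -0.001, -0.001]
force: [-0.9, -1.0, 0.3]
opening: 0.0882
grip_force: 0.0
t: 2.07
ee_pos: [0.3687, -0.2349, 0.3057]
tcp_rot: [1.0, 0.002, -0.001, -0.0]
force: [0.7, 0.4, 0.3]
opening: 0.0877
grip_force: 0.0
t: 2.48
ee_pos: [0.4421, -0.1031, 0.3056]
tcp_rot: [1.0, 0.002, -0.001, -0.0]
force: [0.6, -0.2, -0.1]
opening: 0.0882
grip_force: 0.0
t: 2.9
ee_pos: [0.4413, -0.1043, 0.1696]
tcp_rot: [1.0, 0.002, -0.001, -0.0]
force: [-0.1, -0.8, -1.0]
opening: 0.0883
grip_force: 0.0
```

```bash
python3 -m creep '[[[0.04,0,0.9],0],[[0,0,0.9],0],[[0,0,0.9],0],[[0,0,0.9],0],[[0,0,0.9],0]]' && python3 -m creep '[[[0,0,0],0],[[0,0,0],0],[[0,0,0],0],[[0,0,0],0],[[0,0,0],0]]' 1 && python3 -m creep '[[[0,0,0],0],[[0,0,0],0],[[0,0,0],0],[[0,0,0],0],[[0,0,0],0]]' && python3 -m creep '[[[0,0,-0.7],0],[[0,0,-0.7],0],[[0,0,-0.7],0],[[0,0,-0.7],0],[[0,0,-0.7],0]]'
```

```text
t: 3.32
ee_pos: [0.4424, -0.1043, 0.0347]
tcp_rot: [1.0, 0.002, -0.001, -0.0]
force: [0.2, -0.9, 0.6]
opening: 0.0881
grip_force: 0.0
t: 3.73
ee_pos: [0.4446, -0.1049, 0.0381]
tcp_rot: [1.0, 0.0, 0.001, 0.0]
force: [0.5, 0.4, 0.7]
opening: 0.0566
grip_force: 0.0
t: 4.15
ee_pos: [0.4437, -0.1046, 0.0368]
tcp_rot: [1.0, 0.0, 0.0, 0.0]
force: [-0.8, -0.6, -0.2]
opening: 0.0235
grip_force: 0.1
t: 4.57
ee_pos: [0.4433, -0.1045, 0.1426]
tcp_rot: [1.0, 0.0, -0.0, -0.0]
force: [0.9, 1.2, -0.6]
opening: 0.022
grip_force: 30.0
```

```bash
cat >look.py <<'E'
import sys,cv2
from rig import cams,r
n,x,y,w,h,o=sys.argv[1:]; x,y,w,h=map(int,(x,y,w,h))
i=cams.camera(n)["img"][y:y+h,x:x+w]; s=min(800/w,600/h)
cv2.imwrite(f"pics/{o}.png",cv2.resize(i,None,fx=s,fy=s,interpolation=cv2.INTER_CUBIC)); print(r.state()["opening"])
E
python3 look.py side 220 90 150 140 grasp1
```

```text
0.022054032425816064
```

View pics/grasp1.png

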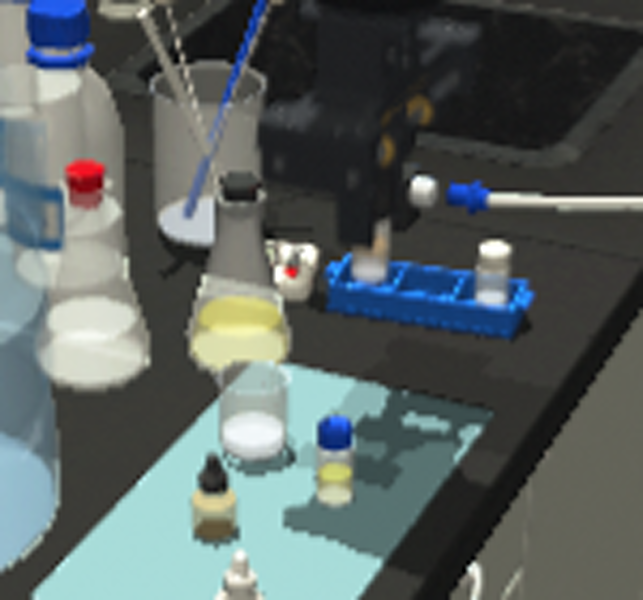

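```bash
python3 - <<'E'
from rig import cams,r
from h import *
S=cams.camera("side"); s=r.state(); p=s["ee_pos"];print(p)
for d in (.026,.032,.038,.044): print(d,((proj(S,[[p[0],p[1],p[2]-d]])-[220,90]+.5)*4.28).round(0))
E
```

```text
[ 0.44558546 -0.10500968  0.1443183 ]
0.026 [[368. 259.]]
0.032 [[367. 267.]]
0.038 [[367. 276.]]
0.044 [[367. 284.]]
```

The black vial is held upright, with its foot at about (370,278) in the crop, well clear of the mat. I'll carry it to the far cell of the blue tray.

```bash
python3 -m creep '[[[0,0.85,0],0],[[0,0.85,0],0],[[0,0.85,0],0],[[0.4,0.85,0],0],[[0.5,0.85,0],0]]' && python3 -m creep '[[[0.5,0.85,0],0],[[0.48,0,0],0],[[0,0,0],-1],[[0,0,0],-1],[[0,0,0],-1]]' && python3 -m creep '[[[0,0,0.6],0],[[0,0,0.6],0],[[0,0,0.6],0],[[0,0,0],0],[[0,0,0],0]]'
```

```text
t: 5.08
ee_pos: [0.4692, -0.2334, 0.1406]
tcp_rot: [1.0, -0.0, -0.001, -0.0]
force: [0.3, -0.1, -0.1]
opening: 0.0221
grip_force: 30.0
t: 5.5
ee_pos: [0.4997, -0.2573, 0.1403]
tcp_rot: [0.991, 0.133, -0.001, -0.0]
force: [0.5, 0.3, -0.9]
opening: 0.0218
grip_force: 30.0
t: 5.92
ee_pos: [0.499, -0.257, 0.0864]
tcp_rot: [0.991, 0.131, -0.001, -0.001]
force: [-0.4, 0.6, -0.5]
opening: 0.0219
grip_force: 30.0
```

```bash
python3 -m creep '[[[0.08,0,0.5],0],[[0,0,0.5],0],[[0,0,0.3],0],[[0,0,0.2],0],[[0,0,0],0]]' && python3 -m creep '[[[0,0,0],0],[[0,0,0],0],[[0,0,0],0],[[0,0,0],0],[[0,0,0],0]]'; python3 look.py side 270 110 90 70 place1
```

```text
t: 6.33
ee_pos: [0.502, -0.2568, 0.0421]
tcp_rot: [0.991, 0.131, -0.001, -0.0]
force: [0.3, -0.4, 0.2]
opening: 0.0223
grip_force: 30.0
t: 6.75
ee_pos: [0.5027, -0.2571, 0.0431]
tcp_rot: [0.991, 0.131, 0.0, 0.0]
force: [0.2, 0.4, 0.1]
opening: 0.0222
grip_force: 30.0
0.021891015134305726
```

View pics/place1.png

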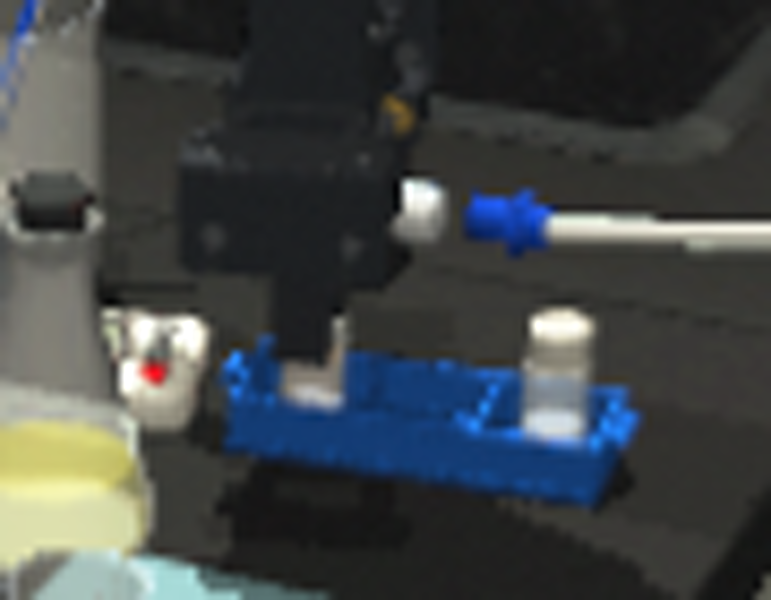

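The vial is over the far cell at about (312,390) in the crop, with no contact force yet. I'll lower it the last 5 mm and release.

```bash
python3 -m creep '[[[0,0,0.08],0],[[0,0,0.08],0],[[0,0,0],0],[[0,0,0],0],[[0,0,0],0]]' && python3 -m creep '[[[0,0,0],0],[[0,0,0],0],[[0,0,0],0],[[0,0,0],0],[[0,0,0],0]]' 0.3 && python3 -m creep '[[[0,0,0],0],[[0,0,-0.5],0],[[0,0,-0.8],0],[[0,0,-1],0],[[0,0,-1],0]]' 0.2
```

```text
t: 7.22
ee_pos: [0.5025, -0.257, 0.0378]
tcp_rot: [0.991, 0.131, -0.0, 0.0]
force: [1.0, -0.7, 0.3]
opening: 0.022
grip_force: 30.0
t: 7.63
ee_pos: [0.5024, -0.2569, 0.0379]
tcp_rot: [0.991, 0.131, -0.0, -0.0]
force: [1.1, -0.2, -0.2]
opening: 0.0534
grip_force: 0.0
t: 8.05
ee_pos: [0.5018, -0.2566, 0.1376]
tcp_rot: [0.991, 0.131, -0.001, -0.0]
force: [1.1, 0.1, 0.5]
opening: 0.0706
grip_force: 0.0
```

```bash
python3 -m creep '[[[0,0,-0.3],1],[[0,0,0],1],[[0,0,0],1],[[-0.9,-0.4,0],0],[[-0.9,-0.6,0],0]]' && python3 -m creep '[[[-0.8,-0.9,0],0],[[0,-0.9,0],0],[[0,-0.9,0],0],[[0,-0.9,0],0],[[0,-0.9,0],0]]' && python3 -m creep '[[[0,-0.9,0],0],[[0,-0.9,0],0],[[0,-0.9,0],0],[[0,0,0],0],[[0,0,0],0]]'; python3 look.py side 220 90 150 140 a2
```

```text
t: 8.47
ee_pos: [0.4487, -0.2279, 0.146]
tcp_rot: [1.0, -0.001, 0.001, 0.001]
force: [0.5, 0.7, -0.2]
opening: 0.0708
grip_force: 0.0
t: 8.88
ee_pos: [0.4241, -0.0909, 0.1461]
tcp_rot: [1.0, 0.0, 0.0, 0.0]
force: [-0.2, 0.2, 0.5]
opening: 0.0709
grip_force: 0.0
t: 9.3
ee_pos: [0.4244, -0.0098, 0.146]
tcp_rot: [1.0, 0.002, 0.0, -0.0]
force: [-0.3, -0.6, 0.4]
opening: 0.0706
grip_force: 0.0
0.07070653067169114
```

View pics/a2.png

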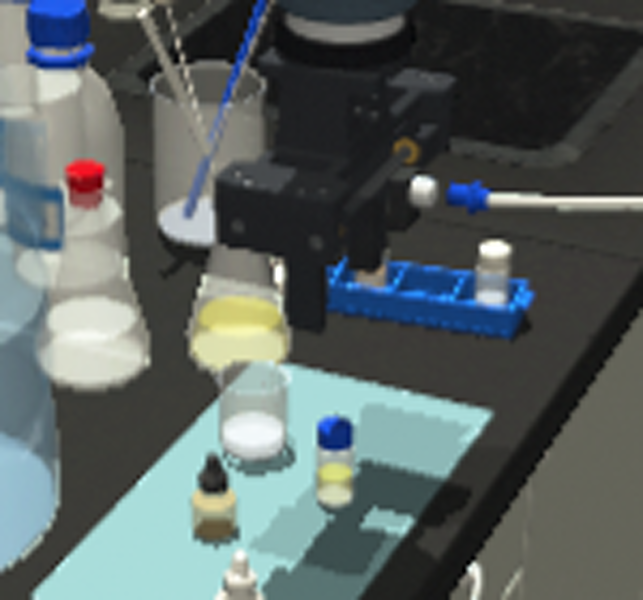

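The black vial's body shows in the far cell at about (372,265), though the hand hides most of it. The white-capped vial at (492,272) is unmoved. The gripper is above the blue vial, so I'll descend and grasp.

```bash
python3 -m creep '[[[-0.03,0,0.9],0],[[0,0,0.9],0],[[0,0,0.9],0],[[0,0,0.9],0],[[0,0,0.15],0]]' && python3 -m creep '[[[0,0,0],0],[[0,0,0],0],[[0,0,0],0],[[0,0,0],0],[[0,0,0],0]]' 1 && python3 -m creep '[[[0,0,0],0],[[0,0,0],0],[[0,0,0],0],[[0,0,0],0],[[0,0,0],0]]' && python3 -m creep '[[[0,0,0],0],[[0,0,-0.8],0],[[0,0,-0.8],0],[[0,0,-0.8],0],[[0,0,-0.8],0]]'
```

```text
t: 9.77
ee_pos: [0.4211, -0.0126, 0.0304]
tcp_rot: [1.0, -0.001, -0.003, 0.0]
force: [-1.2, 0.3, 0.8]
opening: 0.0704
grip_force: 0.0
t: 10.18
ee_pos: [0.4243, -0.0112, 0.0345]
tcp_rot: [1.0, 0.0, 0.001, 0.0]
force: [-0.3, -0.9, -0.0]
opening: 0.0393
grip_force: 0.0
t: 10.6
ee_pos: [0.4237, -0.011, 0.0336]
tcp_rot: [1.0, 0.0, 0.0, 0.0]
force: [0.2, 1.1, 4.2]
opening: 0.0233
grip_force: 28.2
t: 11.02
ee_pos: [0.4227, -0.0109, 0.1301]
tcp_rot: [1.0, 0.0, -0.001, -0.0]
force: [0.4, -0.2, -0.1]
opening: 0.0229
grip_force: 28.3
```

```bash
python3 -m creep '[[[0.12,0.84,0],0],[[0.12,0.84,0],0],[[0.12,0.84,0],0],[[0.12,0.84,0],0],[[0.12,0.84,0],0]]' && python3 -m creep '[[[0.12,0.84,0],0],[[0.12,0.84,0],0],[[0.12,0.84,0],0],[[0.12,0.84,0],0],[[0.12,0.84,0],0]]' && python3 -m creep '[[[0,0,0.6],0],[[0,0,0.6],0],[[0,0,0.4],0],[[0,0,0],0],[[0,0,0],0]]' && python3 -m creep '[[[0,0,0.4],0],[[0,0,0.4],0],[[0,0,0.3],0],[[0,0,0],0],[[0,0,0],0]]' && python3 -m creep '[[[0,0,0],0],[[0,0,0],0],[[0,0,0],0],[[0,0,0],0],[[0,0,0],0]]'; python3 look.py side 270 110 90 70 place2
```

```text
t: 11.43
ee_pos: [0.4411, -0.1382, 0.1292]
tcp_rot: [1.0, 0.0, -0.0, -0.0]
force: [0.8, -0.4, -0.7]
opening: 0.023
grip_force: 28.3
t: 11.85
ee_pos: [0.4591, -0.264, 0.129]
tcp_rot: [1.0, 0.0, -0.0, -0.0]
force: [0.2, -0.0, -0.1]
opening: 0.0228
grip_force: 28.3
t: 12.27
ee_pos: [0.459, -0.2623, 0.0809]
tcp_rot: [1.0, 0.001, -0.001, -0.001]
force: [-0.5, -0.3, -0.3]
opening: 0.0233
grip_force: 28.3
t: 12.68
ee_pos: [0.4591, -0.2626, 0.0477]
tcp_rot: [1.0, 0.0, -0.001, -0.0]
force: [0.7, 0.6, -0.2]
opening: 0.0228
grip_force: 28.3
t: 13.1
ee_pos: [0.4597, -0.2632, 0.0487]
tcp_rot: [1.0, 0.0, 0.0, 0.0]
force: [0.1, -0.3, -1.0]
opening: 0.0227
grip_force: 28.3
0.02293716374003003
```

View pics/place2.png

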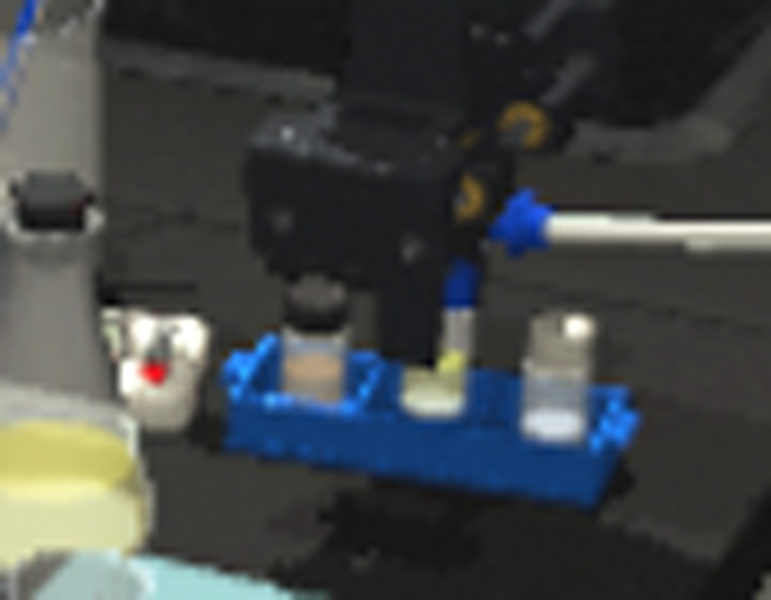

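The black vial stands upright in the far cell at (315,375), and the blue one is over the middle cell. I'll lower it 14 mm, release, and go on to the brown dropper.

```bash
python3 -m creep '[[[0,0,0.2],0],[[0,0,0.15],0],[[0,0,0.1],0],[[0,0,0],0],[[0,0,0],0]]' && python3 -m creep '[[[0,0,0],0],[[0,0,0],0],[[0,0,0],0],[[0,0,0],0],[[0,0,0],0]]' 0.3 && python3 -m creep '[[[0,0,0],0],[[0,0,-0.5],0],[[0,0,-0.8],0],[[0,0,-1],0],[[0,0,-1],0]]' 0.2 && python3 -m creep '[[[0,-0.96,0],0],[[0,-0.96,0],0],[[0,-0.96,0],0],[[0,-0.96,0],0],[[0,-0.96,0],0]]' && python3 -m creep '[[[0,-0.96,0],0],[[0.1,-0.96,0],0],[[0.1,-0.96,0],0],[[0.1,-0.96,0],0],[[0.1,-0.96,0],0]]' && python3 -m creep '[[[0.05,-0.96,0],0],[[0,0,0],0],[[0,0,0],0],[[0,0,0],0],[[0,0,0],0]]'
```

```text
t: 13.57
ee_pos: [0.4594, -0.2627, 0.0345]
tcp_rot: [1.0, 0.0, -0.0, -0.0]
force: [0.2, 0.6, -0.1]
opening: 0.0225
grip_force: 29.1
t: 13.98
ee_pos: [0.4595, -0.2631, 0.0349]
tcp_rot: [1.0, 0.0, 0.0, 0.0]
force: [0.6, 0.2, 0.4]
opening: 0.0542
grip_force: 0.0
t: 14.4
ee_pos: [0.459, -0.2627, 0.1347]
tcp_rot: [1.0, 0.0, -0.001, -0.0]
force: [1.3, -0.4, -0.5]
opening: 0.0706
grip_force: 0.0
t: 14.82
ee_pos: [0.4593, -0.1178, 0.1341]
tcp_rot: [1.0, 0.0, 0.0, 0.0]
force: [0.4, -0.5, -1.5]
opening: 0.0705
grip_force: 0.0
t: 15.23
ee_pos: [0.4714, 0.0263, 0.1341]
tcp_rot: [1.0, 0.0, 0.0, 0.0]
force: [0.2, -0.2, -0.5]
opening: 0.0706
grip_force: 0.0
t: 15.65
ee_pos: [0.4727, 0.0523, 0.1338]
tcp_rot: [1.0, -0.001, -0.0, 0.0]
force: [0.2, -0.3, -0.3]
opening: 0.0708
grip_force: 0.0
```

```bash
python3 -m creep '[[[0,-0.1,0.9],0],[[0,0,0.9],0],[[0,0,0.9],0],[[0,0,0.6],0],[[0,0,0.2],0]]' && python3 -m creep '[[[0,0,0],0],[[0,0,0],0],[[0,0,0],0],[[0,0,0],0],[[0,0,0],0]]' 1 && python3 -m creep '[[[0,0,0],0],[[0,0,0],0],[[0,0,0],0],[[0,0,0],0],[[0,0,0],0]]' && python3 -m creep '[[[0,0,0],0],[[0,0,-0.8],0],[[0,0,-0.8],0],[[0,0,-0.8],0],[[0,0,-0.8],0]]'; python3 look.py side 220 90 150 140 a3
```

```text
t: 16.07
ee_pos: [0.4712, 0.0551, 0.0265]
tcp_rot: [1.0, -0.001, -0.002, 0.001]
force: [-0.5, -0.3, 0.1]
opening: 0.0704
grip_force: 0.0
t: 16.48
ee_pos: [0.4736, 0.0567, 0.0299]
tcp_rot: [1.0, 0.0, 0.001, -0.0]
force: [0.3, 0.2, 0.0]
opening: 0.0396
grip_force: 0.0
t: 16.9
ee_pos: [0.4733, 0.0569, 0.0292]
tcp_rot: [1.0, 0.0, 0.0, 0.0]
force: [0.0, -0.0, 5.8]
opening: 0.0242
grip_force: 30.0
t: 17.32
ee_pos: [0.4723, 0.0568, 0.1256]
tcp_rot: [1.0, 0.0, -0.001, -0.0]
force: [0.1, 0.4, -0.9]
opening: 0.0245
grip_force: 30.0
0.024297642313845305
```

View pics/a3.png

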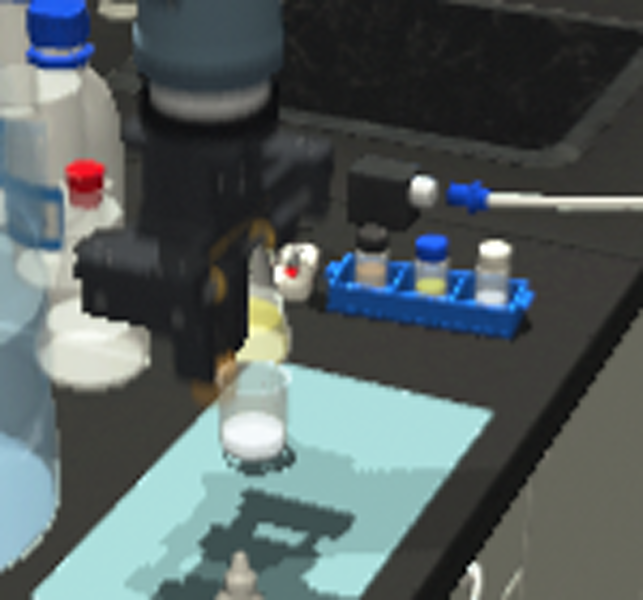

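Both vials stand upright in the blue tray, black at (372,258) and blue at (431,265), next to the white-capped one at (493,272). The brown dropper is in the grip and goes to the far cell of the white tray.

```bash
python3 -m creep '[[[0.02,-0.95,0],0],[[0.02,-0.95,0],0],[[0.02,-0.95,0],0],[[0.02,-0.95,0],0],[[0.02,-0.95,0],0]]' && python3 -m creep '[[[0.02,-0.95,0],0],[[0,0,0.5],0],[[0,0,0.8],0],[[0,0,0.7],0],[[0,0,0.3],0]]' && python3 -m creep '[[[0,0,0.3],0],[[0,0,0],0],[[0,0,0],0],[[0,0,0],0],[[0,0,0],0]]'; python3 look.py side 180 160 150 112 place3
```

```text
t: 17.78
ee_pos: [0.4754, 0.2005, 0.1246]
tcp_rot: [1.0, 0.0, -0.0, 0.0]
force: [-0.1, -0.2, 1.0]
opening: 0.0241
grip_force: 30.0
t: 18.2
ee_pos: [0.4747, 0.2272, 0.0533]
tcp_rot: [1.0, 0.001, -0.002, 0.001]
force: [-0.5, -0.8, 0.6]
opening: 0.0238
grip_force: 30.0
t: 18.62
ee_pos: [0.4771, 0.2281, 0.0479]
tcp_rot: [1.0, 0.0, 0.001, -0.0]
force: [0.8, -0.6, 0.1]
opening: 0.024
grip_force: 30.0
0.024049517968142198
```

View pics/place3.png

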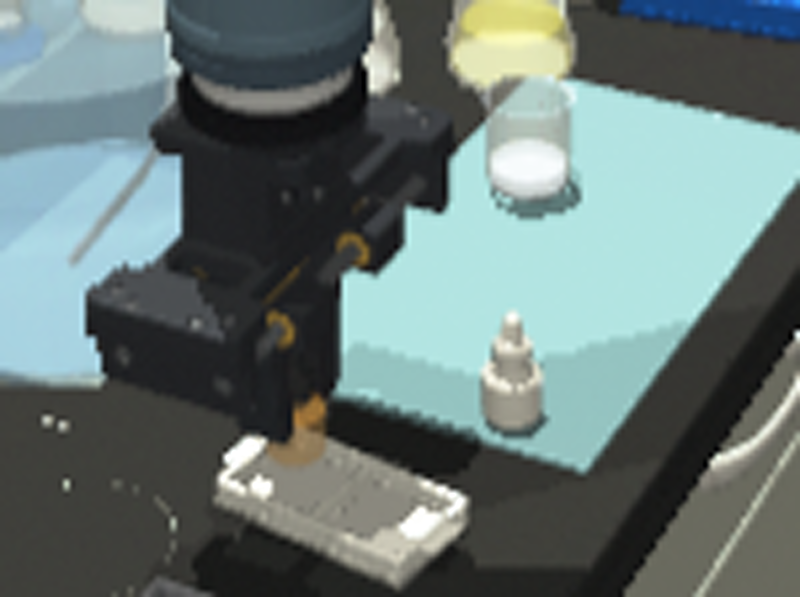

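The brown dropper is over the far cell, its foot at about (297,450) in the crop. I'll lower it, release, and move above the white dropper.

```bash
python3 -m creep '[[[0,0,0.25],0],[[0,0,0.2],0],[[0,0,0.12],0],[[0,0,0],0],[[0,0,0],0]]' && python3 -m creep '[[[0,0,0],0],[[0,0,0],0],[[0,0,0],0],[[0,0,0],0],[[0,0,0],0]]' 0.3 && python3 -m creep '[[[0,0,0],0],[[0,0,-0.5],0],[[0,0,-0.8],0],[[0,0,-1],0],[[0,0,-1],0]]' 0.2 && python3 -m creep '[[[-0.5,0.8,0],0],[[-0.5,0.8,0],0],[[-0.5,0.8,0],0],[[-0.45,0.67,0],0],[[0,0,0],0]]'
```

```text
t: 19.08
ee_pos: [0.4765, 0.2275, 0.0299]
tcp_rot: [1.0, 0.0, -0.0, 0.0]
force: [-0.7, -1.5, 7.3]
opening: 0.0245
grip_force: 30.0
t: 19.5
ee_pos: [0.4763, 0.2278, 0.0296]
tcp_rot: [1.0, 0.0, -0.0, 0.0]
force: [0.2, -0.4, 0.5]
opening: 0.0552
grip_force: 0.0
t: 19.92
ee_pos: [0.4758, 0.2276, 0.1295]
tcp_rot: [1.0, 0.0, -0.001, 0.0]
force: [1.4, 0.3, -0.1]
opening: 0.0705
grip_force: 0.0
t: 20.33
ee_pos: [0.4148, 0.131, 0.1282]
tcp_rot: [1.0, -0.002, -0.002, 0.002]
force: [0.1, -0.2, -0.6]
opening: 0.0705
grip_force: 0.0
```

```bash
python3 -m creep '[[[0,0,0.9],0],[[0,0,0.9],0],[[0,0,0.9],0],[[0,0,0.5],0],[[0,0,0.18],0]]' && python3 -m creep '[[[0,0,0],0],[[0,0,0],0],[[0,0,0],0],[[0,0,0],0],[[0,0,0],0]]' 1 && python3 -m creep '[[[0,0,0],0],[[0,0,0],0],[[0,0,0],0],[[0,0,0],0],[[0,0,0],0]]' && python3 -m creep '[[[0,0,0],0],[[0,0,-0.8],0],[[0,0,-0.8],0],[[0,0,-0.8],0],[[0,0,-0.8],0]]'
```

```text
t: 20.75
ee_pos: [0.4168, 0.1357, 0.0254]
tcp_rot: [1.0, 0.001, -0.002, 0.0]
force: [-0.7, 0.0, -0.3]
opening: 0.0706
grip_force: 0.0
t: 21.17
ee_pos: [0.4186, 0.1358, 0.0282]
tcp_rot: [1.0, 0.0, 0.001, -0.0]
force: [-0.3, -0.4, 1.0]
opening: 0.0391
grip_force: 0.0
t: 21.58
ee_pos: [0.4183, 0.1358, 0.0277]
tcp_rot: [1.0, 0.0, 0.0, -0.0]
force: [-0.8, -0.1, 7.2]
opening: 0.0247
grip_force: 30.0
t: 22.0
ee_pos: [0.4175, 0.1355, 0.1243]
tcp_rot: [1.0, 0.0, -0.0, 0.0]
force: [0.7, 0.3, -0.2]
opening: 0.0246
grip_force: 30.0
```

```bash
python3 -m creep '[[[0.1,-0.83,0],0],[[0.1,-0.83,0],0],[[0.1,-0.83,0],0],[[0.08,-0.83,0],0],[[0,0,0],0]]' && python3 -m creep '[[[0,0,0.7],0],[[0,0,0.8],0],[[0,0,0.7],0],[[0,0,0.3],0],[[0,0,0],0]]' && python3 -m creep '[[[0,0,0],0],[[0,0,0],0],[[0,0,0],0],[[0,0,0],0],[[0,0,0],0]]'; python3 look.py side 180 160 150 112 place4
```

```text
t: 22.42
ee_pos: [0.4293, 0.241, 0.124]
tcp_rot: [1.0, 0.003, 0.001, -0.002]
force: [-0.4, 1.1, -0.7]
opening: 0.0245
grip_force: 30.0
t: 22.83
ee_pos: [0.4278, 0.234, 0.0466]
tcp_rot: [1.0, 0.0, -0.002, 0.001]
force: [-0.5, 0.9, -0.2]
opening: 0.0247
grip_force: 30.0
t: 23.25
ee_pos: [0.4298, 0.2354, 0.0491]
tcp_rot: [1.0, 0.0, 0.001, -0.0]
force: [0.0, -1.1, -0.4]
opening: 0.0244
grip_force: 30.0
0.024513626691003324
```

View pics/place4.png

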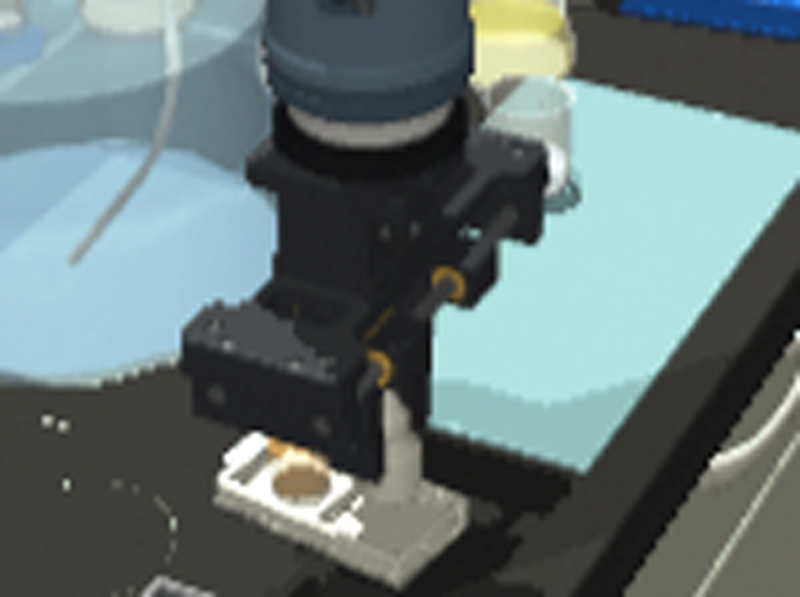

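The brown dropper stands in the far cell at (302,480) and the white one is over the near cell at (400,495). I'll lower and release it, then go to the beaker, turned 15° to clear the flask and the carboy.

```bash
python3 -m creep '[[[0,0,0.3],0],[[0,0,0.24],0],[[0,0,0.12],0],[[0,0,0],0],[[0,0,0],0]]' && python3 -m creep '[[[0,0,0],0],[[0,0,0],0],[[0,0,0],0],[[0,0,0],0],[[0,0,0],0]]' 0.3 && python3 -m creep '[[[0,0,0],0],[[0,0,-0.5],0],[[0,0,-0.8],0],[[0,0,-1],0],[[0,0,-1],0]]' 0.2 && python3 -m creep '[[[0,0.92,0],0],[[0,0.92,0],0],[[0,0.92,0],0],[[0,0.92,0],0],[[0,0.92,0],0]]' 0 && python3 -m creep '[[[0,0.92,0],0],[[0.5,0.92,0],0],[[0.5,0.92,0],0],[[0.5,0.92,0],0],[[0.6,0.92,0],0]]' && python3 -m creep '[[[0,0,0],1],[[0,0,0],1],[[0,0,0],1],[[0,0,0],0],[[0,0,0],0]]'
```

```text
t: 23.72
ee_pos: [0.4291, 0.2351, 0.0283]
tcp_rot: [1.0, 0.0, -0.0, 0.0]
force: [0.2, -0.9, 6.7]
opening: 0.0243
grip_force: 30.0
t: 24.13
ee_pos: [0.4292, 0.2352, 0.0284]
tcp_rot: [1.0, 0.0, -0.0, 0.0]
force: [0.3, -0.2, 0.3]
opening: 0.0557
grip_force: 0.0
t: 24.55
ee_pos: [0.4287, 0.235, 0.1283]
tcp_rot: [1.0, 0.0, -0.001, 0.0]
force: [1.5, 0.4, -0.4]
opening: 0.0705
grip_force: 0.0
t: 24.97
ee_pos: [0.4292, 0.096, 0.1277]
tcp_rot: [1.0, 0.0, 0.0, 0.0]
force: [0.1, 0.1, -0.2]
opening: 0.0881
grip_force: 0.0
t: 25.38
ee_pos: [0.4924, -0.0423, 0.1276]
tcp_rot: [1.0, 0.0, -0.0, 0.0]
force: [0.3, 1.3, -0.9]
opening: 0.088
grip_force: 0.0
t: 25.8
ee_pos: [0.4923, -0.0406, 0.1276]
tcp_rot: [0.992, -0.129, -0.0, 0.0]
force: [0.2, 0.5, 0.3]
opening: 0.0882
grip_force: 0.0
```

```bash
python3 -m creep '[[[0,0.03,0.8],0],[[0,0,0.8],0],[[0,0,0.8],0],[[0,0,0.6],0],[[0,0,0.3],0]]' && python3 -m creep '[[[0,0,0],0],[[0,0,0],0],[[0,0,0],0],[[0,0,0],0],[[0,0,0],0]]' 1 && python3 -m creep '[[[0,0,0],0],[[0,0,0],0],[[0,0,0],0],[[0,0,0],0],[[0,0,0],0]]' && python3 -m creep '[[[0,0,0],0],[[0,0,-0.4],0],[[0,0,-0.4],0],[[0,0,-0.8],0],[[0,0,-0.8],0]]'  && python3 -m creep '[[[0,0,-0.5],0],[[0,0,0],-1],[[0,0,0],-1],[[0,0,0],-1],[[0,0,0],0]]'
```

```text
t: 26.22
ee_pos: [0.4909, -0.0412, 0.0266]
tcp_rot: [0.992, -0.129, -0.001, -0.0]
force: [-0.4, -0.3, 0.6]
opening: 0.0883
grip_force: 0.0
t: 26.63
ee_pos: [0.4929, -0.0416, 0.0296]
tcp_rot: [0.991, -0.13, 0.001, -0.0]
force: [0.4, -0.2, 0.7]
opening: 0.0568
grip_force: 0.0
t: 27.05
ee_pos: [0.4926, -0.0416, 0.0291]
tcp_rot: [0.991, -0.13, 0.0, 0.0]
force: [-0.1, -0.3, 5.9]
opening: 0.0435
grip_force: 29.9
t: 27.47
ee_pos: [0.4916, -0.0415, 0.1019]
tcp_rot: [0.991, -0.13, -0.001, 0.0]
force: [0.2, -0.2, -0.6]
opening: 0.0442
grip_force: 29.9
t: 27.88
ee_pos: [0.4923, -0.0417, 0.1167]
tcp_rot: [1.0, 0.002, 0.0, 0.0]
force: [-0.9, -0.5, -1.2]
opening: 0.0441
grip_force: 29.9
```

```bash
python3 -m creep '[[[-0.34,-0.9,0],0],[[-0.34,-0.9,0],0],[[-0.34,-0.9,0],0],[[-0.34,-0.9,0],0],[[-0.34,-0.9,0],0]]' && python3 -m creep '[[[0,-0.9,0],0],[[0,-0.9,0],0],[[0,-0.9,0],0],[[0,-0.9,0],0],[[0,-0.9,0],0]]' && python3 -m creep '[[[0,-0.9,0],0],[[0,-0.9,0],0],[[0,-0.9,0],0],[[0,-0.9,0],0],[[0,-0.9,0],0]]' && python3 -m creep '[[[0,0,0.6],0],[[0,0,0.7],0],[[0,0,0.6],0],[[0,0,0.3],0],[[0,0,0],0]]' && python3 -m creep '[[[0,0,0],0],[[0,0,0],0],[[0,0,0],0],[[0,0,0],0],[[0,0,0],0]]'
```

```text
t: 28.3
ee_pos: [0.4406, 0.0944, 0.1163]
tcp_rot: [1.0, -0.002, 0.0, 0.0]
force: [-0.4, 1.8, -0.5]
opening: 0.0439
grip_force: 29.9
t: 28.72
ee_pos: [0.441, 0.2297, 0.1163]
tcp_rot: [1.0, -0.001, 0.0, 0.0]
force: [-0.4, 0.3, -0.6]
opening: 0.0435
grip_force: 29.9
t: 29.13
ee_pos: [0.4408, 0.3646, 0.1163]
tcp_rot: [1.0, -0.001, 0.0, 0.0]
force: [1.1, -0.6, -0.6]
opening: 0.0441
grip_force: 29.9
t: 29.55
ee_pos: [0.44, 0.3624, 0.0482]
tcp_rot: [1.0, -0.001, -0.001, 0.001]
force: [0.5, -0.6, -0.7]
opening: 0.0438
grip_force: 29.9
t: 29.97
ee_pos: [0.4414, 0.3636, 0.0503]
tcp_rot: [1.0, 0.0, 0.0, -0.0]
force: [-0.1, 0.7, -1.3]
opening: 0.0438
grip_force: 29.9
```

```bash
python3 -m creep '[[[0,0,0.3],0],[[0,0,0.25],0],[[0,0,0.12],0],[[0,0,0],0],[[0,0,0],0]]' && python3 -m creep '[[[0,0,0],0],[[0,0,0],0],[[0,0,0],0],[[0,0,0],0],[[0,0,0],0]]' 0.2 && python3 -m creep '[[[0,0,0],0],[[0,0,-0.5],0],[[0,0,-0.8],0],[[0,0,-1],0],[[0,0,-1],0]]' 0 && python3 -m creep '[[[0,0,-0.8],0],[[0,0,-0.8],0],[[0,0,-0.8],0],[[0,0,0],0],[[0,0,0],0]]' && python3 - <<'E'
from rig import cams
from h import *
exp=dict(black=(.502,-.257,.003,.012,.011,.055),blue=(.459,-.263,.003,.012,.011,.055),wv=(.417,-.272,.003,.012,.011,.055),
brown=(.476,.228,.003,.0135,.0045,.056),white=(.429,.235,.003,.0135,.0045,.056),beaker=(.441,.3635,.003,.021,.023,.053))
a=np.linspace(0,2*np.pi,40); ring=np.c_[np.cos(a),np.sin(a)]; out=[]
c=cams.camera("side")
for x0,y0,w,h,s in((170,225,110,100,4),(280,125,80,60,4.4)):
    im=cv2.resize(c["img"][y0:y0+h,x0:x0+w],None,fx=s,fy=s,interpolation=cv2.INTER_CUBIC)
    for x,y,z,rb,rt,zt in exp.values():
        for rr,zz,col in((rb,z,(0,0,255)),(rt,zt,(0,255,0))):
            P=np.c_[ring*rr+[x,y],np.full(40,zz)]
            cv2.polylines(im,[(((proj(c,P)-[x0,y0]+.5)*s-.5)*8).round().astype(int)],True,col,1,cv2.LINE_AA,3)
    out.append(cv2.copyMakeBorder(im,0,400-im.shape[0],0,0,cv2.BORDER_CONSTANT))
cv2.imwrite("pics/final.png",np.hstack(out))
E
```

```text
t: 30.38
ee_pos: [0.4409, 0.3631, 0.0297]
tcp_rot: [1.0, 0.0, -0.0, 0.001]
force: [-1.4, -3.3, 10.4]
opening: 0.0437
grip_force: 29.8
t: 30.8
ee_pos: [0.4409, 0.3633, 0.0292]
tcp_rot: [1.0, 0.0, -0.0, 0.0]
force: [-0.1, 0.3, -0.7]
opening: 0.0703
grip_force: 0.0
t: 31.22
ee_pos: [0.4405, 0.363, 0.1291]
tcp_rot: [1.0, 0.0, -0.001, 0.0]
force: [0.8, 0.7, 0.4]
opening: 0.0881
grip_force: 0.0
t: 31.63
ee_pos: [0.4417, 0.3639, 0.2016]
tcp_rot: [1.0, 0.0, 0.001, -0.001]
force: [-0.6, -0.1, -0.4]
opening: 0.0884
grip_force: 0.0
```

View pics/final.png

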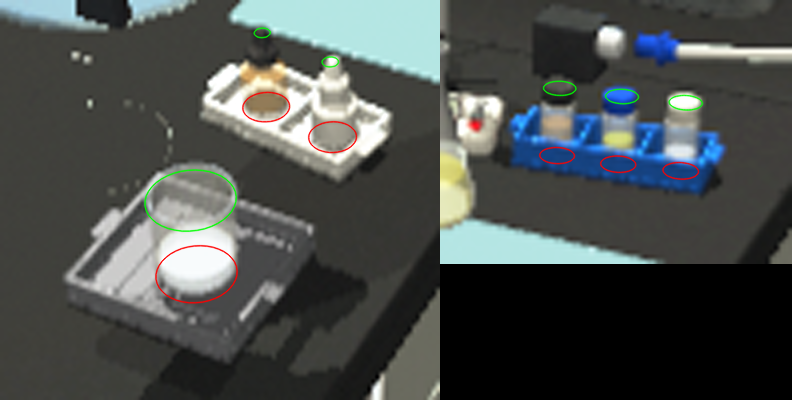

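All five things stand upright in their trays. The beaker is at (195,240), the droppers at (265,80) and (333,100), and the vials at (558,110) and (620,118) beside the untouched white-capped vial at (683,125). Handing in.

```bash
python3 -c "
from rig import r
print(r.hand_in())"
```

```text
the job is handed in; nothing more can be done
None
```

I handed the job in at about 32 s: both vials, both droppers and the beaker stand upright in their trays and the white-capped vial is undisturbed; the hand-in call gave no verdict.

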